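# Open the sprung lid of a check fixture

### The job

Press the release tab at the front of the white check fixture so that its sprung lid pops up by itself, then push the lid all the way over until it leans back against its stop and stays open. Only press and push: pick nothing up, leave the metal part lying in its nest, and leave the four things standing around the fixture where they are.

Things in the scene. Friction and masses are not known exactly. Their poses are not given: they have to be found in the camera images.
- fixture: White check fixture fixed to the bench. Origin on the bench, on its middle line; x from its front (tab, facing the robot) to its back (hinge), y to its left, z up. Base plate x -110 to 110, y -75 to 115 mm, 12 mm thick; on it a housing x -50 to 90, y -60 to 60 mm, 50 mm high, shut by the lid. Idle fixed black knob at x 0, y 95 mm, 54 mm high, 32 mm across.
- tab_pad (a point): Where to press the tab: on top of its pad, 42 mm above the bench at rest, 28 mm in front of its pivot; moves with the tab. The pad is a flat dark steel plate 36 mm wide (y), fixture x -108 to -68 mm. Behind it a 24 mm wide arm rises to 63 mm above the bench and hooks over the middle of the lid's front edge; the arm is 24 mm behind this point and its top swings up to 10 mm towards it when pressed.
- release_tab (a joint): Rocker angle of the tab, rad: 0 = at rest, hooked over the lid; grows as the pad is pressed down; 0.34 = end of travel (9 mm down at tab_pad). It lets go of the lid at about 0.17 (5 mm down). Sprung back: with a finger about 20 mm broad centred on tab_pad, 2 to 3 N to start, 4 to 6 N to unlatch, 5 to 7 N just before the rigid end stop.
- lid_hinge (a point): Middle of the lid's hinge axis, 54 mm above the bench, at fixture x = 85 mm; the axis runs along the fixture's y. Does not move.
- lid_edge (a point): Middle of the lid's front edge, half-way through its thickness, 143 mm from the hinge axis; moves with the lid. The lid is a flat plate 143 mm long, 120 mm wide (y -60 to 60), 6 mm thick, about 0.12 kg: a grey frame round a clear window. Shut, it is level, its middle plane 54 mm above the bench, its front edge 8 mm beyond the housing.
- lid (a joint): Opening angle of the lid, rad: 0 = shut and latched. Unlatched, two sprung pins lift it to about 0.5 (front edge about 70 mm higher). Above that it swings freely on a damped hinge: let go short of upright (1.57) it sinks back onto the pins, past upright it sinks within a few seconds against its stop at 2.0 = fully open.
- part_mid (a point): Centre of the loose aluminium part that lies in the nest inside the housing, under the lid: a 50 x 36 x 10 mm block with a 20 mm round boss, 16 mm high in all. It stays there.
- bush: Bystander: steel bush (short thick tube), 48 mm across, 32 mm high, standing loose. Origin at the centre of its underside, z up. Leave alone.
- oiler: Bystander: white plastic bottle with a black cap, 48 mm across, 110 mm high, standing loose. Origin at the centre of its underside. Leave alone.
- bin: Bystander: small blue open bin, 90 x 75 x 40 mm high, loose. Origin at the centre of its underside. Leave alone.
- bracket: Bystander: aluminium angle bracket, foot 60 x 40 mm, 50 mm high, loose. Origin at the centre of the foot's underside. Leave alone.

How it is judged:
By the outcome, as a careful person would: the job done as asked, in the order asked, and still so for the second after the job is handed in, with the robot touching nothing.
It also fails if it takes over 42 s, if anything falls off the work surface, if the arm or the gripper's body presses on something with over 40 N, if the wrist force passes 120 N, or if a joint passes its speed limit or range.

### The arm

A 6-joint arm with a two-finger parallel gripper is mounted at the origin on the work surface. World frame = base frame: x ahead of the robot, y to its left, z up, the work surface at z = 0. Lengths are in m, angles in rad, forces in N, time in s.
With the tool pointing down it reaches from about 0.275 to 0.875 m from the base axis. Payload 12.5 kg.
Tool frame: the origin (TCP) lies midway between the tips of the shut fingers; the grasp point (between the pads) lies 19 mm behind it (bot.grip_depth is the z of the grasp point in the tool frame, in m); z points along the fingers, y is the direction in which the jaws open and shut (so a half turn about z gives the same grasp; the last joint's range is limited). The gripper opens to 85 mm and grips with 20 to 120 N. Pads are 22 mm wide; open, the fingers measure 114 mm over their backs; the gripper's body (76 mm by 85 mm) begins 54 mm behind the grasp point. The pads swing forward as they close: fully open they stand 13 mm farther back than shut.
Start: joints at [-1.326, 0.351, 1.652, -0, 1.139, -0.085], TCP at [0.178, -0.52, 0.231] pointing down, gripper open.
Joint ranges: [-2.75, 2.75], [-0.79, 2.1], [0.01, 2.65], [-1.57, 4.71], [0.07, 3.14], [-2.87, 2.87]. Speed limits (rad/s): [2.22, 2.22, 2.79, 3.14, 3.14, 3.14].

### API

Orientations are given as [roll, pitch, yaw] about the fixed x, y, z axes, in that order (R = Rz(yaw) Ry(pitch) Rx(roll)).
In Python, from station import telemetry, cams, ticket, nets, bot gives the robot as it stands.
- The arm moves only by the tool drive_tool, never from a script. Its argument "increments" is a list of rows, each a list of 2 entries, a list of its own where there are three numbers: the shift along the tool's x, y, z in mm, then the turn, a rotation vector about the tool's x, y, z in rad. A call has 1 to 10 rows; each row shifts and turns the commanded pose from where the row before left it, along the tool's axes as they then stand; what a row does not reach is not made up. A row lasts 1/8 s, in which the tool goes at most 62.5 mm and 10.7 degrees, less where a joint would pass 70% of its speed; a pose out of reach is approached as far as the arm can. A call is refused whole if a number of a shift passes 62.5 or a number of a turn 0.188, either way. A call with a gripper value outside its range is refused whole. "grip" is the opening, from -1 (shut) to 1 (fully open), set as the call begins (left out, the last holds). The fingers move at their own pace and stop on an object; "grip_force" is the grip in N (left out, the last holds). Time passes only in rows, so rows that do not move let the fingers close. It gives the time, the measured TCP pose, the force and the opening at its end, in the units of the state.
- telemetry.state(): the state, without advancing time (a new reading comes with each control period).
- cams.capture(name): name is "scene" or "top"; returns (picture, depth): 384x512x3 uint8, red, green, blue; 384x512 float32, m along the optical axis (not along the pixel's ray), 0 where there is no reading.
- cams.get_calibration(name): a dict with "fx", "fy", "cx", "cy" (pixels), "rvec" (rotation vector, rad) and "tvec" (3), from world to camera coordinates, as OpenCV has them. Camera axes: x right, y down, z forward; pixel columns grow to the right and rows downward; lengths in m; the calibration is good to about 2 mm. A picture is of the moment at which its call begins. get_calibration takes no time and is no camera call.
- ticket.hand_in(): hands the job in, once; it reports no verdict.
Trained networks look in the newest picture that a camera, given by its name, has taken for a name from the list of things; names that differ only in an ending like _2 or _b are one class to them, and where a whole thing is asked for, a point or a joint stands for the part that bears it (a point fixed in the world has none). Each returns a list of dicts, best first, with "p" (0 to 1); they miss things now and then, are a little off and sometimes report something else, mostly with a low value. They report only what shows in the picture. A call takes as long as a camera call.
- nets.find_in(target, camera): "bbox" ([left, top, right, bottom] in pixels, round what is visible of it).
- nets.regions_of(target, camera): "region" (384x512 bool, what is visible of it) and "bbox" ([left, top, right, bottom] in pixels, round what is visible of it).
- nets.tip_of(target, camera): "centre" ([column, row] in pixels: a listed point, or the origin of a listed thing).
The state is a dict: "t": time; "joint_positions": joint angles; "qvel": joint speeds; "effort": joint torques, N m; "tcp_pos": TCP position; "tcp_rot": TCP orientation; "force": force on the tool from outside, world axes, zero at the start; "wrist_torque": the same for the moment, N m; "width": finger opening in m.
Only numpy, scipy, OpenCV 4.12 (cv2) and the standard library are available. Lean on these libraries where they do the work, as an engineer would, in place of code of your own. Each camera call takes 0.05 s, during which the arm holds its last target.

## Working session

There is one attempt and no reset: what is moved stays moved. The work goes in short steps, Python scripts to look and compute and a tool call to move; the robot and the scene stay as the last step left them, time stands still between calls to the robot, and variables do not carry over. Pictures are saved under pics/ and viewed, and the job is handed in when it is done.

Besides the shell and the picture viewer there is one more tool, called as name([rows], argument=value, ...), one row to a line, values as JSON. drive_tool: Moves the arm, as the interface text tells. Its arguments: {"type":"object","properties":{"increments":{"type":"array","items":{"type":"array"}},"grip":{"type":"number"},"grip_force":{"type":"number"}},"required":["increments"]}

```bash
mkdir -p pics; ls; python3 - <<'E'
from station import telemetry,cams,nets
import cv2,numpy as np
print(telemetry.state())
for c in("scene","top"):
    im,d=cams.capture(c); np.savez(f"pics/{c}0.npz",im=im,d=d); cv2.imwrite(f"pics/{c}0.png",im[:,:,::-1])
    k=cams.get_calibration(c); print(c,k)
    K=np.array([[k['fx'],0,k['cx']],[0,k['fy'],k['cy']],[0,0,1]]);R=cv2.Rodrigues(np.array(k['rvec'],float))[0];t=np.array(k['tvec'],float).ravel()
    for n in("fixture","tab_pad","lid_hinge","lid_edge","bush","oiler","bin","bracket"):
        for r in nets.tip_of(n,c)[:2]:
            u,v=r['centre']; z=d[int(round(v)),int(round(u))]
            p=R.T@(np.linalg.inv(K)@[u*z,v*z,z]-t)
            print(n,round(r['p'],2),np.round([u,v]),p.round(3))
E
```

```text
pics
{'t': 0.0, 'joint_positions': array([-1.32563747e+00,  3.51279294e-01,  1.65242437e+00,  1.93663165e-05,
        1.13908459e+00, -8.45956891e-02]), 'qvel': array([ 1.72496414e-03,  7.29324952e-05, -2.69350696e-03,  6.50351403e-04,
       -2.31681460e-04, -1.17668438e-04]), 'effort': array([ 2.15228851e-03, -5.06091213e+01, -2.91404307e+01, -3.78481570e-05,
        4.55912494e-03,  5.29069712e-05]), 'tcp_pos': array([ 0.17804702, -0.52003753,  0.23073473]), 'tcp_rot': array([-3.14040281e+00, -1.18539184e-04,  3.29746361e-01]), 'force': array([-0.25795503,  0.31608446, -0.408406  ]), 'wrist_torque': array([-0.01078582, -0.0411465 , -0.00015554]), 'width': 0.08511275368423042}
scene {'fx': 470.6702110987624, 'fy': 470.6702110987624, 'cx': 261.57731021237936, 'cy': 183.6098046979338, 'rvec': array([ 1.26238883,  2.32697502, -0.92084639]), 'tvec': array([ 0.27249789, -0.35732808,  1.58214519])}
fixture 0.8 [271. 205.] [0.644 0.126 0.056]
tab_pad 0.44 [278. 167.] [0.515 0.064 0.044]
lid_hinge 0.89 [263. 217.] [0.686 0.131 0.057]
lid_edge 0.95 [273. 174.] [0.553 0.073 0.056]
bush 0.63 
[... 220 characters left out ...]
 'cx': 253.91521452620626, 'cy': 191.25273980462023, 'rvec': array([ 2.16784321, -2.16578732,  0.14472046]), 'tvec': array([0.07855734, 0.59581889, 0.78656511])}
fixture 0.79 [246. 190.] [0.595 0.096 0.058]
fixture 0.64 [264. 224.] [0.521 0.057 0.041]
tab_pad 0.83 [260. 226.] [0.518 0.066 0.042]
tab_pad 0.49 [155. 192.] [0.596 0.311 0.002]
lid_edge 0.83 [259. 209.] [0.553 0.069 0.063]
lid_edge 0.25 [321. 185.] [ 0.614 -0.079  0.002]
bush 0.69 [156. 197.] [0.586 0.308 0.004]
bush 0.65 [169. 262.] [0.442 0.256 0.081]
oiler 0.87 [173. 260.] [0.446 0.25  0.071]
bin 0.74 [322. 188.] [ 0.606 -0.082  0.005]
bracket 0.84 [288. 137.] [ 0.731 -0.004  0.006]
bracket 0.66 [244. 191.] [0.595 0.101 0.057]
```

View pics/scene0.png

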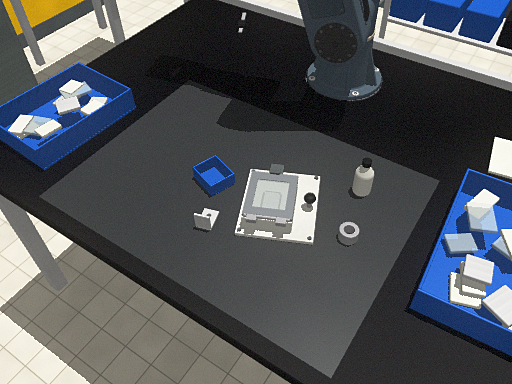

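View pics/top0.png

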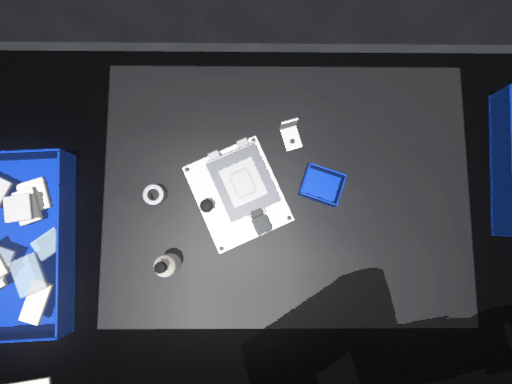

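```bash
cat > h.py <<'E'
from station import telemetry,cams,nets
import cv2,numpy as np
def cal(c):
    k=cams.get_calibration(c)
    return np.array([[k['fx'],0,k['cx']],[0,k['fy'],k['cy']],[0,0,1]]),cv2.Rodrigues(np.array(k['rvec'],float))[0],np.array(k['tvec'],float).ravel()
def cloud(c,d):
    K,R,t=cal(c); v,u=np.mgrid[:384,:512]
    P=np.stack([(u-K[0,2])/K[0,0]*d,(v-K[1,2])/K[1,1]*d,d],-1)-t
    return P@R
def proj(c,p):
    K,R,t=cal(c); return cv2.projectPoints(np.array(p,float).reshape(-1,3),cv2.Rodrigues(R)[0],t,K,None)[0].reshape(-1,2)
E
python3 - <<'E'
from h import *
z=np.load('pics/top0.npz');im,d=z['im'],z['d'];P=cloud('top',d)
Z=P[...,2];roi=(np.abs(P[...,0]-.6)<.17)&(np.abs(P[...,1]-.1)<.16)&(d>0)
hi=im.min(-1)>110
print('plate z',np.median(Z[roi&hi]))
for nm,m in(('white plate',roi&hi&(Z>.005)&(Z<.02)),('all>5mm',roi&(Z>.007)&(Z<.07)),('lid',roi&(Z>.05)&(Z<.066)),('pad',roi&(Z>.036)&(Z<.048)&(im.max(-1)<110))):
    n,l,s,_=cv2.connectedComponentsWithStats(m.astype(np.uint8)); i=1+s[1:,4].argmax(); m=l==i
    q=P[m][:,:2].astype(np.float32); r=cv2.minAreaRect(q*1000); print(nm,m.sum(),r, q.mean(0),np.median(Z[m]))
K,R,t=cal('top'); big=cv2.resize(im[110:270,130:350],None,fx=3.6,fy=3.6,interpolation=2)
cv2.imwrite('pics/topz.png',big[:,:,::-1])
z=np.load('pics/scene0.npz');cv2.imwrite('pics/scz.png',cv2.resize(z['im'][140:260,180:380],None,fx=4,fy=4,interpolation=2)[:,:,::-1])
E
```

```text
plate z 0.011181969758100766
white plate 2527 ((572.719970703125, 163.2132568359375), (224.8707275390625, 103.5825424194336), 27.88227653503418) [0.55515844 0.16517943] 0.012695457731173268
all>5mm 7701 ((593.3948364257812, 118.07792663574219), (219.67880249023438, 190.35476684570312), 24.27690887451172) [0.58872116 0.11773611] 0.05070035830718077
lid 3753 ((617.43359375, 107.03323364257812), (170.49522399902344, 120.07432556152344), 24.25278663635254) [0.61637306 0.10679049] 0.05760396261627779
pad 6 ((561.4107666015625, 173.1054229736328), (9.134753227233887, 2.159130573272705), 0.05964379385113716) [0.5617021  0.17284393] 0.04655845756565899
```

View pics/topz.png

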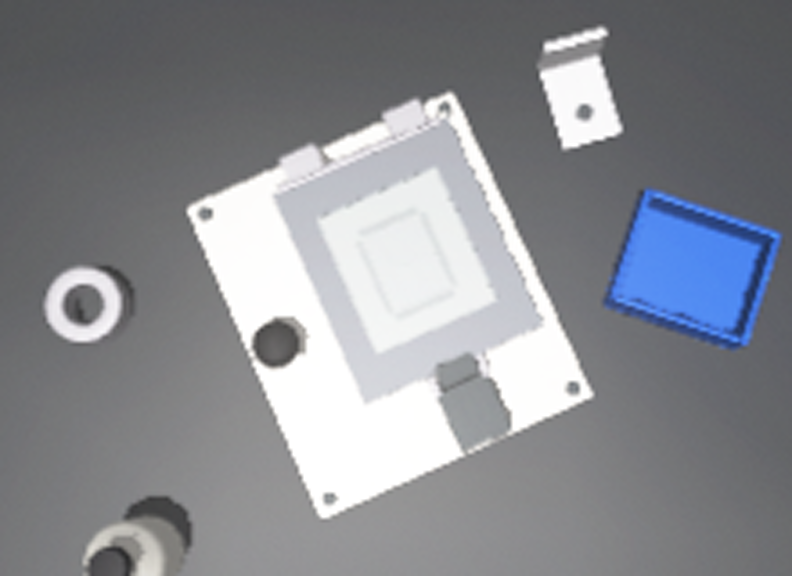

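View pics/scz.png

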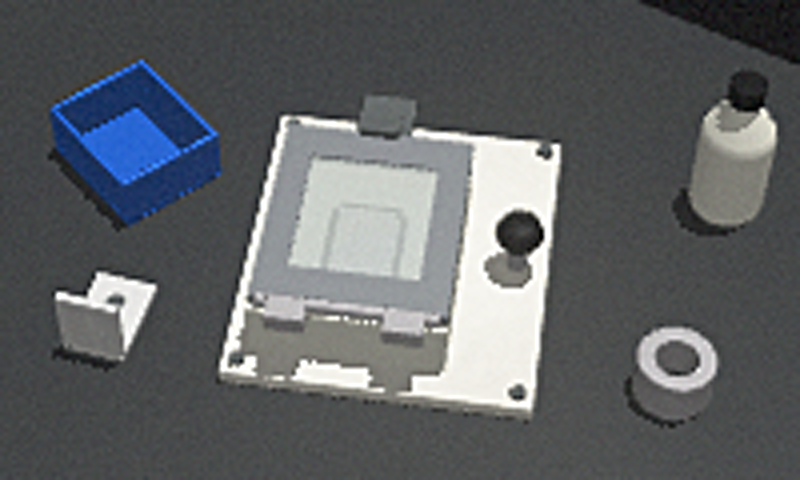

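drive_tool([
  [[42,-36,4],[0,0,0]],
  [[42,-36,4],[0,0,0]],
  [[42,-36,4],[0,0,0]],
  [[42,-36,4],[0,0,0]],
  [[42,-36,4],[0,0,0]],
  [[42,-36,4],[0,0,0]],
  [[42,-36,4],[0,0,0]],
  [[42,-36,4],[0,0,0]],
  [[42,-36,4],[0,0,0]],
  [[42,-36,4],[0,0,0]],
], grip=-1)

```text
t: 2.15
tcp_pos: [0.4597, -0.042, 0.1914]
tcp_rot: [3.141, -0.001, 0.33]
force: [0.5, -0.7, -0.3]
width: 0.0
```

```bash
cat >> h.py <<'E'
from scipy.spatial.transform import Rotation as Ro
YAW=.4236;O=np.array([.6016,.0998,0]);F=Ro.from_euler('z',YAW)
def tofix(p): return F.inv().apply(np.array(p)-O)*1000
def go(fx,fy,fz,tilt,st=None):
    s=st or telemetry.state(); Rt=Ro.from_euler('xyz',s['tcp_rot'])
    tgt=F.apply(np.array([fx,fy,fz])/1000)+O
    Rg=Ro.from_euler('z',YAW)*Ro.from_euler('x',np.pi)*Ro.from_euler('y',tilt)
    print('now fix',tofix(s['tcp_pos']).round(1),'F',np.round(F.inv().apply(s['force']),1),'shift',(Rt.inv().apply(tgt-s['tcp_pos'])*1000).round(1),'turn',(Rt.inv()*Rg).as_rotvec().round(3),'t',s['t'])
E
python3 - <<'E'
from h import *
go(-90,0,80,.2)
E
```

```text
now fix [-187.6  -71.   191.4] F [ 0.1 -0.9 -0.3] shift [ 90.5 -79.8 111.4] turn [ 0.01   0.199 -0.093] t 2.15
```

drive_tool([
  [[22.6,-20,28],[0,0,0]],
  [[22.6,-20,28],[0,0,0]],
  [[22.6,-20,28],[0,0,0]],
  [[22.6,-20,27],[0,0,0]],
  [[0,0,0],[0,0,-0.093]],
  [[0,0,0],[0,0.1,0]],
  [[0,0,0],[0,0.1,0]],
  [[0,0,0],[0,0,0]],
])

```text
t: 3.15
tcp_pos: [0.5176, 0.0609, 0.0802]
tcp_rot: [-3.141, -0.199, 0.422]
force: [0.1, -0.1, 1.3]
width: -0.0001
```

```bash
python3 - <<'E'
from h import *
go(-90,0,50,.2)
for c in("scene","top"):
    im,d=cams.capture(c)
    x0,y0=(180,90) if c=="scene" else (150,110)
    cv2.imwrite(f'pics/{c}1.png',cv2.resize(im[y0:y0+150,x0:x0+200],None,fx=4,fy=4,interpolation=2)[:,:,::-1])
E
```

```text
now fix [-92.5  -0.9  80.2] F [ 0.  -0.1  1.3] shift [-3.5 -0.9 30.1] turn [-0.     0.001 -0.002] t 3.15
```

View pics/scene1.png

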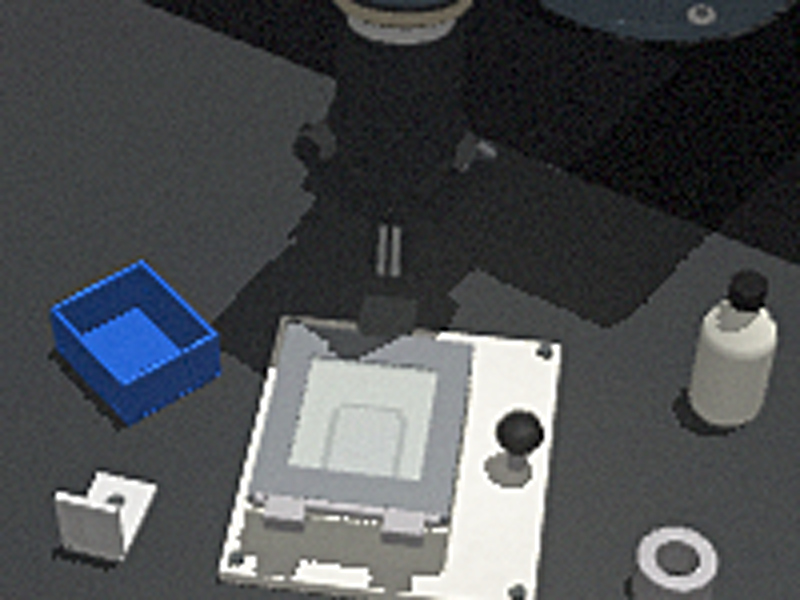

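View pics/top1.png

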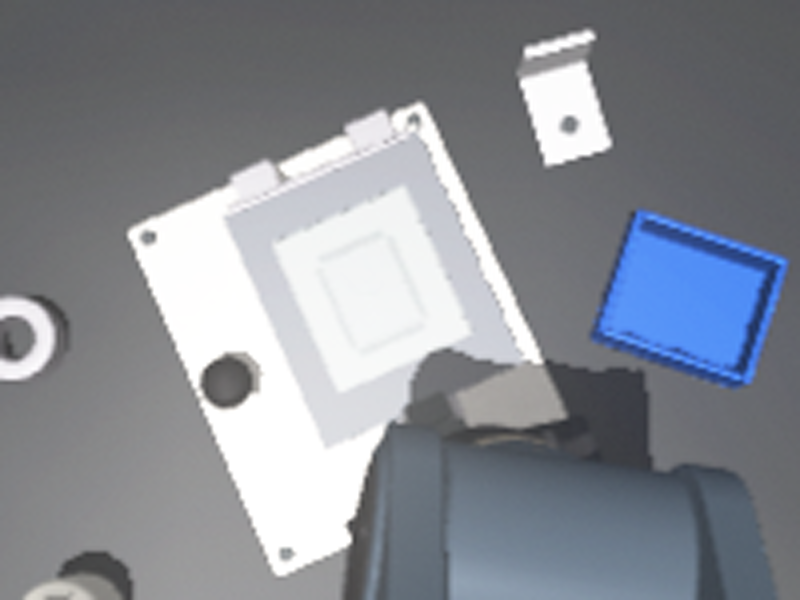

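drive_tool([
  [[-2,-0.9,15],[0,0,0]],
  [[-2,0,15],[0,0,0]],
  [[-0.4,0,2],[0,0,0]],
  [[-0.4,0,2],[0,0,0]],
  [[0,0,0],[0,0,0]],
  [[0,0,0],[0,0,0]],
])

```text
t: 4.0
tcp_pos: [0.5202, 0.0629, 0.0463]
tcp_rot: [3.141, -0.2, 0.423]
force: [0.2, -0.6, -1.1]
width: -0.0
```

```bash
python3 - <<'E'
from h import *
go(-90,0,38,.2)
E
```

```text
now fix [-89.4  -0.2  46.3] F [-0.1 -0.6 -1.1] shift [-2.3 -0.2  8. ] turn [ 0.    -0.    -0.001] t 4.0
```

drive_tool([
  [[-0.4,0,2],[0,0,0]],
  [[-0.4,0,2],[0,0,0]],
  [[-0.3,0,1.5],[0,0,0]],
  [[0,0,0],[0,0,0]],
  [[0,0,0],[0,0,0]],
])

```text
t: 4.62
tcp_pos: [0.52, 0.0629, 0.0404]
tcp_rot: [-3.142, -0.2, 0.423]
force: [-1.5, -1.0, 2.7]
width: 0.0002
```

drive_tool([
  [[-0.3,0,1.5],[0,0,0]],
  [[-0.3,0,1.5],[0,0,0]],
  [[0,0,0],[0,0,0]],
  [[0,0,0],[0,0,0]],
])

```text
t: 5.12
tcp_pos: [0.5199, 0.0629, 0.0373]
tcp_rot: [-3.141, -0.2, 0.423]
force: [-3.2, -1.4, 2.5]
width: -0.0002
```

```bash
python3 - <<'E'
from h import *
go(-90,0,34,.2)
for c in("scene",):
    im,d=cams.capture(c)
    x0,y0=(180,90)
    cv2.imwrite(f'pics/{c}2.png',cv2.resize(im[y0:y0+150,x0:x0+200],None,fx=4,fy=4,interpolation=2)[:,:,::-1])
E
```

```text
now fix [-89.6  -0.1  37.3] F [-3.5  0.   2.5] shift [-1.  -0.1  3.2] turn [ 0.     0.    -0.001] t 5.125
```

View pics/scene2.png

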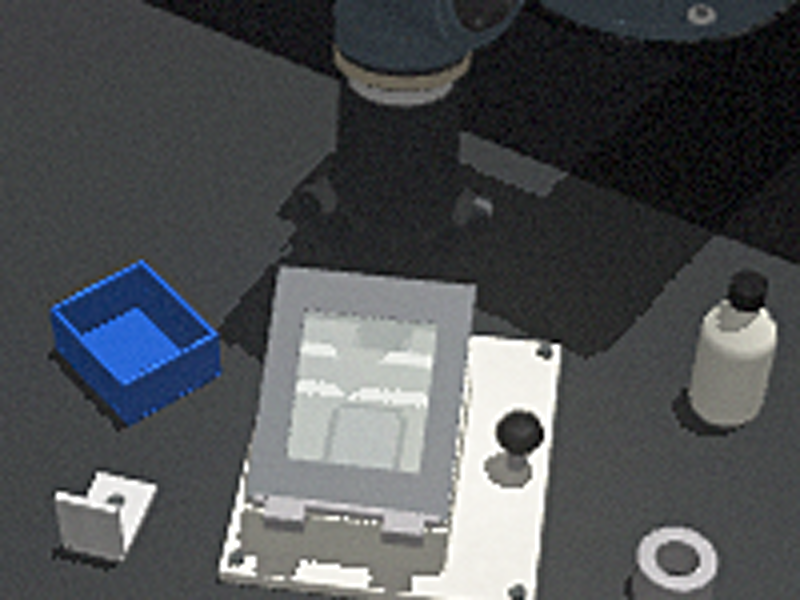

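drive_tool([
  [[0,0,-10],[0,0,0]],
  [[0,0,-20],[0,0,0]],
  [[0,0,-20],[0,0,0]],
  [[0,0,-15],[0,0,0]],
  [[0,0,0],[0,0,0]],
])

```text
t: 5.8
tcp_pos: [0.5088, 0.0576, 0.1022]
tcp_rot: [3.141, -0.202, 0.423]
force: [-0.1, 0.4, -0.1]
width: 0.0002
```

```bash
python3 - <<'E'
from h import *
go(-60,0,98,.2)
im,d=cams.capture('scene');P=cloud('scene',d)
q=tofix(P.reshape(-1,3));m=(abs(q[:,1])<55)&(q[:,2]>60)&(q[:,0]<88)&(q[:,0]>-55)&(q[:,2]<140)
q=q[m];print(len(q),np.polyfit(q[:,0],q[:,2],1), q[:,2].max(),q[:,0].min())
cv2.imwrite('pics/scene3.png',cv2.resize(im[90:240,180:380],None,fx=4,fy=4,interpolation=2)[:,:,::-1])
E
```

```text
now fix [-101.9   -0.4  102.2] F [ 0.   0.4 -0.1] shift [40.2 -0.4 12.5] turn [ 0.001 -0.002 -0.001] t 5.8
2555 [ -0.57159321 105.72298252] 130.8076698259747 -40.013986185191335
```

View pics/scene3.png

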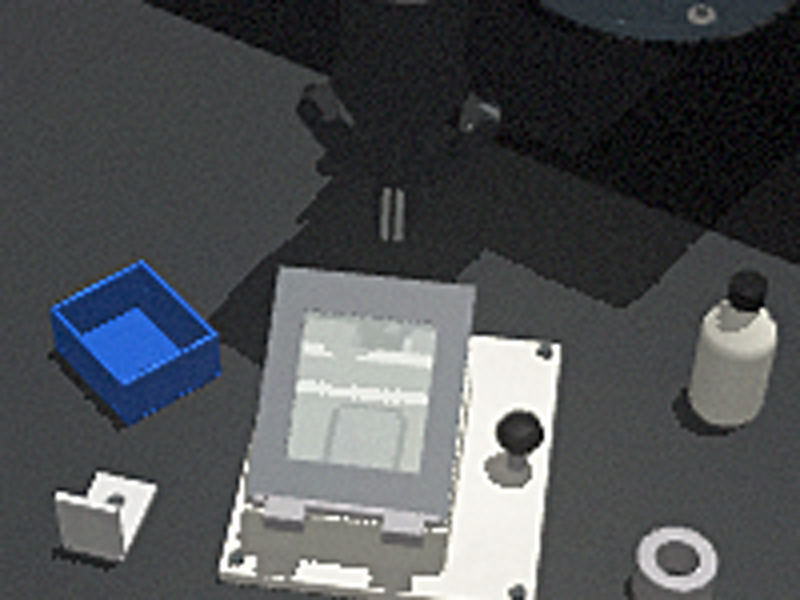

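drive_tool([
  [[16,0,4],[0,0,0]],
  [[16,0,4],[0,0,0]],
  [[16,0,3],[0,0,0]],
  [[9,0,-7],[0,0,0]],
  [[9,0,-7],[0,0,0]],
  [[9,0,-7],[0,0,0]],
  [[10,0,-6],[0,0,0]],
  [[0,0,0],[0,0,0]],
])

```text
t: 6.85
tcp_pos: [0.5823, 0.0907, 0.1345]
tcp_rot: [3.141, -0.202, 0.423]
force: [-0.2, -0.7, -0.4]
width: 0.0001
```

```bash
python3 - <<'E'
from h import *
go(13,0,159,.2)
im,d=cams.capture('scene');P=cloud('scene',d)
cv2.imwrite('pics/scene4.png',cv2.resize(im[90:240,180:380],None,fx=4,fy=4,interpolation=2)[:,:,::-1])
E
```

```text
now fix [-21.3  -0.4 134.5] F [-0.4 -0.6 -0.4] shift [ 38.5  -0.4 -17.1] turn [ 0.001 -0.002 -0.   ] t 6.85
```

View pics/scene4.png

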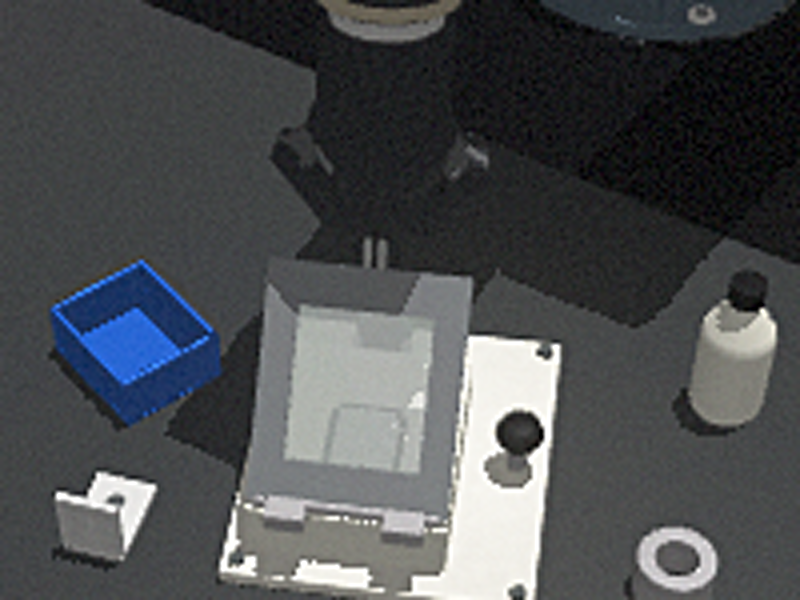

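Lid has risen further, with fingertips (375,250) at its front edge (row ~265). Continuing along the arc.

drive_tool([
  [[10,0,-5],[0,0,0]],
  [[10,0,-4],[0,0,0]],
  [[9,0,-4],[0,0,0]],
  [[9.5,0,-4],[0,0,0]],
  [[10,0,-2],[0,0,0]],
  [[10,0,-1.5],[0,0,0]],
  [[9,0,-1],[0,0,0]],
  [[9,0,-1],[0,0,0]],
  [[0,0,0],[0,0,0]],
])

```text
t: 8.02
tcp_pos: [0.6462, 0.1197, 0.171]
tcp_rot: [3.141, -0.2, 0.423]
force: [-0.3, -0.2, -0.2]
width: -0.0
```

```bash
python3 - <<'E'
from h import *
go(98,0,169,.2)
im,d=cams.capture('scene');P=cloud('scene',d)
cv2.imwrite('pics/scene5.png',cv2.resize(im[90:240,180:380],None,fx=4,fy=4,interpolation=2)[:,:,::-1])
E
```

```text
now fix [ 48.8  -0.2 171. ] F [-0.4 -0.  -0.2] shift [47.8 -0.3 11.7] turn [ 0.    -0.    -0.001] t 8.025
```

View pics/scene5.png

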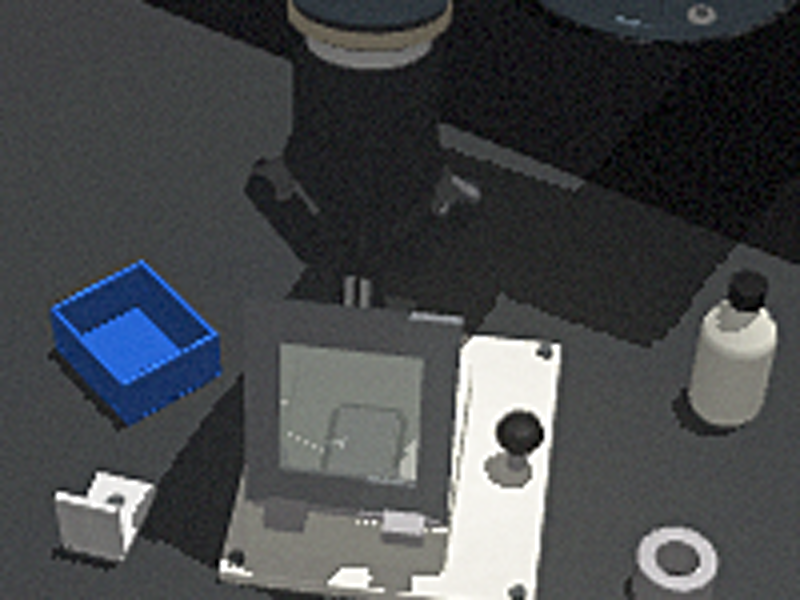

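drive_tool([
  [[7,0,1.2],[0,0,0]],
  [[7,0,1.2],[0,0,0]],
  [[7,0,1.5],[0,0,0]],
  [[7,0,2],[0,0,0]],
  [[7,0,2],[0,0,0]],
  [[6.5,0,2],[0,0,0]],
  [[6,0,2],[0,0,0]],
  [[0,0,0],[0,0,0]],
])

```text
t: 9.07
tcp_pos: [0.6905, 0.1397, 0.1684]
tcp_rot: [-3.142, -0.2, 0.423]
force: [-0.2, -0.7, -0.1]
width: 0.0003
```

```bash
python3 - <<'E'
from h import *
go(20,0,200,.2)
im,d=cams.capture('scene');P=cloud('scene',d)
cv2.imwrite('pics/scene6.png',cv2.resize(im[90:240,180:380],None,fx=4,fy=4,interpolation=2)[:,:,::-1])
E
```

```text
now fix [ 97.4  -0.2 168.4] F [-0.5 -0.6 -0.1] shift [-69.6  -0.2 -46.3] turn [ 0.     0.    -0.001] t 9.075
```

View pics/scene6.png

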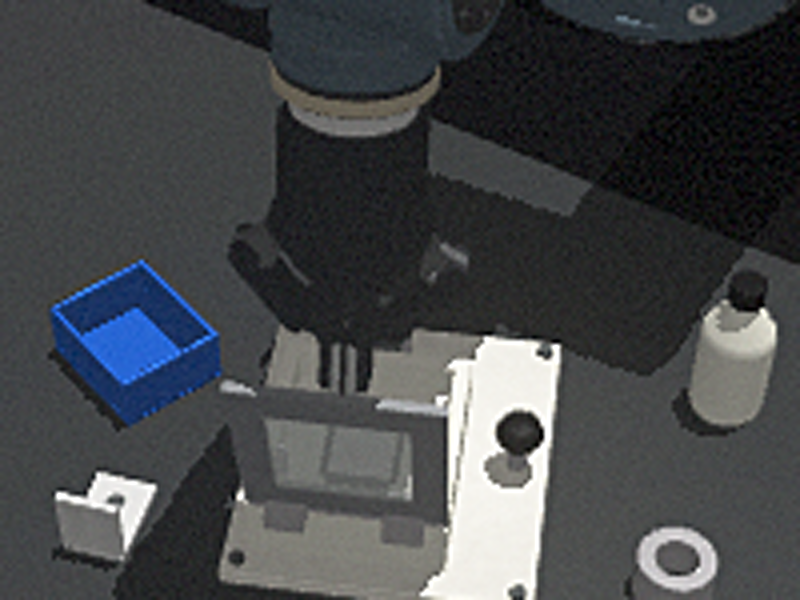

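drive_tool([
  [[-10,0,-2],[0,0,0]],
  [[-20,0,-6],[0,0,0]],
  [[-30,0,-15],[0,0,0]],
  [[-35,0,-20],[0,0,0]],
  [[-40,0,-20],[0,0,0]],
  [[-40,0,-20],[0,0,0]],
  [[-40,0,0],[0,0,0]],
  [[-40,0,0],[0,0,0]],
  [[0,0,0],[0,0,0]],
  [[0,0,0],[0,0,0]],
])

```text
t: 10.38
tcp_pos: [0.4476, 0.0301, 0.1998]
tcp_rot: [3.141, -0.201, 0.422]
force: [-0.0, 0.5, -0.4]
width: 0.0003
```

drive_tool([
  [[0,0,0],[0,0,0]],
  [[0,0,0],[0,0,0]],
  [[0,0,0],[0,0,0]],
  [[0,0,0],[0,0,0]],
  [[0,0,0],[0,0,0]],
  [[0,0,0],[0,0,0]],
  [[0,0,0],[0,0,0]],
  [[0,0,0],[0,0,0]],
  [[0,0,0],[0,0,0]],
  [[0,0,0],[0,0,0]],
])

```text
t: 11.62
tcp_pos: [0.4473, 0.0302, 0.1993]
tcp_rot: [-3.142, -0.2, 0.423]
force: [-0.0, 0.3, -0.0]
width: -0.0004
```

drive_tool([
  [[0,0,0],[0,0,0]],
  [[0,0,0],[0,0,0]],
  [[0,0,0],[0,0,0]],
  [[0,0,0],[0,0,0]],
  [[0,0,0],[0,0,0]],
  [[0,0,0],[0,0,0]],
  [[0,0,0],[0,0,0]],
  [[0,0,0],[0,0,0]],
  [[0,0,0],[0,0,0]],
  [[0,0,0],[0,0,0]],
])

```text
t: 12.88
tcp_pos: [0.4473, 0.0302, 0.1993]
tcp_rot: [-3.142, -0.2, 0.423]
force: [-0.1, -0.2, 0.8]
width: 0.0
```

```bash
python3 - <<'E'
from h import *
go(20,0,200,.2)
for c in("scene","top"):
    im,d=cams.capture(c);P=cloud(c,d)
    q=tofix(P.reshape(-1,3));m=(abs(q[:,1])<50)&(q[:,2]>75)&(q[:,0]<200)&(q[:,0]>60)&(q[:,2]<230)
    q=q[m];s=np.polyfit(q[:,2],q[:,0],1);print(c,len(q),s,'angle',np.pi/2+np.arctan(s[0]),q[:,2].max(),q[:,0].max())
    for n in("bush","oiler","bin","bracket"):
        r=nets.tip_of(n,c)[:1]; print(n,[(np.round(a['centre']),round(a['p'],2)) for a in r])
    x0,y0=(180,90) if c=="scene" else (150,110)
    cv2.imwrite(f'pics/{c}7.png',cv2.resize(im[y0:y0+150,x0:x0+200],None,fx=4,fy=4,interpolation=2)[:,:,::-1])
E
```

```text
now fix [-169.3   -0.   199.3] F [-0.2 -0.1  0.8] shift [185.6  -0.2  36.9] turn [ 0.     0.    -0.001] t 12.875
scene 758 [ 0.45123826 63.04793915] angle 1.9946795100700914 188.44555573882815 148.89277540820396
bush [(array([347., 238.]), 0.97)]
oiler [(array([358., 191.]), 0.68)]
bin [(array([208., 219.]), 0.63)]
bracket [(array([208., 221.]), 0.92)]
top 2113 [ 0.45571557 58.33578935] angle 1.9983931434741513 188.69499567652687 148.07856055687458
bush [(array([154., 195.]), 0.63)]
oiler [(array([170., 262.]), 0.93)]
bin [(array([321., 188.]), 0.57)]
bracket [(array([290., 138.]), 0.93)]
```

View pics/scene7.png

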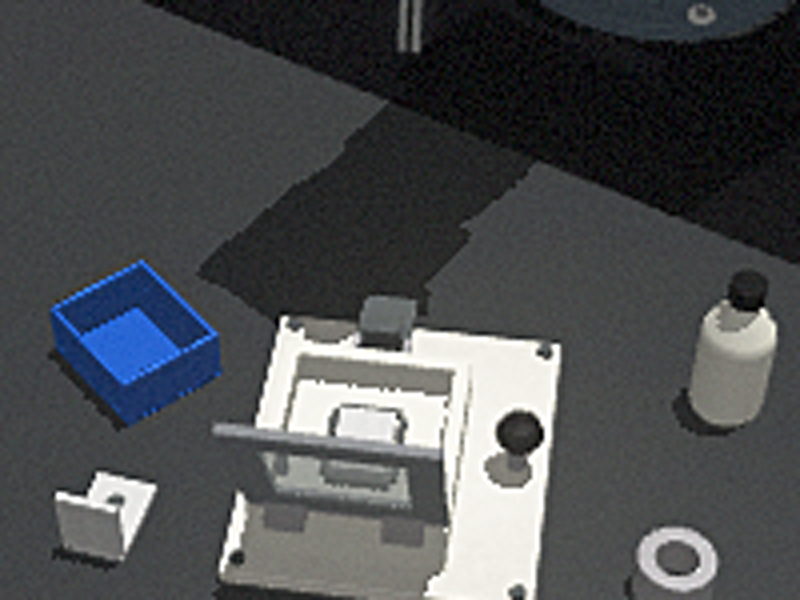

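View pics/top7.png

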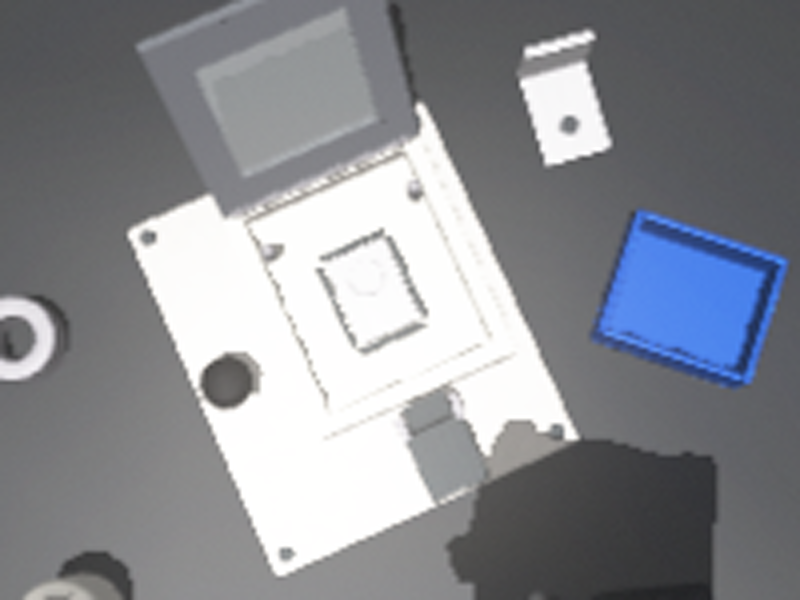

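The lid is open at about 2.0 rad and the part lies in its nest. The bystanders are where they were and the arm is clear, so I'm handing in.

```bash
python3 -c "
from station import ticket;print(ticket.hand_in())"
```

```text
the job is handed in; nothing more can be done
None
```

I pressed the release tab with the shut fingers and the lid popped up by itself to about 0.52 rad. I then pushed the lid past upright along its arc and backed the arm away, and the lid sank onto its stop. The job was handed in at about 13 s.

- **Lid:** the last depth fits gave 1.995 rad (scene camera) and 1.998 rad (top camera), against 2.0 for fully open.
- **Part and bystanders:** in the last pictures the part lies in its nest, and the bush, oiler, bin and bracket stand where they were.
- **Forces:** the readings I took after each move never exceeded about 5 N, and were near zero at the end with the arm clear.
- **Disagreement:** in the last scene picture the network put the bin on the bracket's spot, at (208, 219) with p 0.63. The picture itself and the top camera, at (321, 188), both show the bin unmoved.

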